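# Lock the vase chuck into the decorating-wheel drive

### The arm

A 6-joint arm with a two-finger parallel gripper is mounted at the origin on the work surface. World frame = base frame: x ahead of the robot, y to its left, z up, the work surface at z = 0. Lengths are in mm, angles in rad, forces in N, time in s.
With the tool pointing down it reaches from about 275 to 1000 mm from the base axis. Payload 8.4 kg.
Tool frame: the origin (TCP) lies at the very end of the fingers, on their centre line; the grasp point (between the pads) lies 19 mm behind it; z points along the fingers, y is the line along which they close (so a half turn about z gives the same grasp; the last joint's range is limited). The gripper opens to 85 mm and grips with 20 to 120 N. Pads are 22 mm wide; open, the fingers measure 114 mm over their backs; the gripper's body (76 mm by 85 mm) begins 54 mm behind the grasp point. The pads swing forward as they close: fully open they stand 13 mm farther back than shut.
Start: joints at [-1.244, 0.353, 1.633, -0, 1.155, -0.002], TCP at [201.816, -591.522, 196.181] pointing down, gripper open.
Joint ranges: [-2.63, 2.63], [-0.92, 2.1], [0.06, 2.66], [-1.3, 4.44], [0, 2.69], [-3.02, 3.02]. Speed limits (rad/s): [2.22, 2.22, 2.79, 3.14, 3.14, 3.14].

### API

Orientations are given as [roll, pitch, yaw] about the fixed x, y, z axes, in that order (R = Rz(yaw) Ry(pitch) Rx(roll)).
In Python, from rig import sensors, grab_frame, camera_params, order gives the robot as it stands. The module is installed in compiled form; this text tells all that it offers.
- The arm moves only by the tool move_arm, never from a script. Its argument "motion" is a list of rows, each a list of 7 numbers: the turn, a rotation vector about the tool's x, y, z in shares of 2 rad (1.0 is 2 rad), then the shift along the tool's x, y, z in shares of 500 mm (1.0 is 500 mm), then the finger opening in m, from 0 to 0.0854. A call has 1 to 8 rows; each row is the pose to reach, as a shift and turn from the pose commanded when the call began, along the tool's axes at that moment; what a row does not reach only later rows make up. A row lasts 1/8 s, in which the tool goes at most 62.5 mm and 10.7 degrees, less where a joint would pass 70% of its speed; a pose out of reach is approached as far as the arm can. A shift or turn number past 1, either way, is cut back to 1. A call with a gripper value outside its range is refused whole. The fingers move at their own pace and stop on an object; "grip_force" is the grip in N (left out, the last holds). Time passes only in rows, so rows that repeat a pose let the fingers close. It gives the time, the measured TCP pose, the force, the opening and the grip force at its end, in the units of the state.
- sensors.sense(): the state, without advancing time (a new reading comes with each control period).
- grab_frame(name): name is "scene" or "side" or "wrist"; returns (picture, depth): 400x640x3 uint8, red, green, blue; 400x640 float32, mm along the optical axis (not along the pixel's ray), 0 where there is no reading.
- camera_params(name): a dict with "camera_matrix" (3x3 intrinsics, pixels), "world_from_camera" (4x4, takes a point from camera to world coordinates). Camera axes: x right, y down, z forward; pixel columns grow to the right and rows downward; lengths in mm; the calibration is good to about 2 mm. A picture is of the moment at which its call begins: read the wrist's pose just before it. camera_params takes no time and is no camera call; for the wrist camera it gives the pose at the moment of the call.
- order.sign_off(): hands the job in; it is judged then, once.
The state is a dict: "clock": time; "qpos": joint angles; "qvel": joint speeds; "joint_efforts": joint torques, N m; "eef_pos": TCP position; "tcp_rot": TCP orientation; "contact_force": force on the tool from outside, world axes, zero at the start; "wrist_torque": the same for the moment, N m; "opening": opening from 0.0 (shut) to 1.0 (fully open); "grasp_force": force on a finger pad.
Only numpy, scipy, OpenCV 4.12 (cv2) and the standard library are available. Lean on these libraries where they do the work, as an engineer would, in place of code of your own. Each camera call takes 0.05 s, during which the arm holds its last target. There are 200 camera calls.

### The job

Use the spatula's blade, not the fingers, to lever up the hinged dust cover of the wheel drive and flip it right over to its open stop, then lay the spatula back on the table. Stand the lugged vase chuck in the socket with its lugs in the slots, push it down against the spring, twist it a quarter turn clockwise (seen from above) to its stop, and finish while still holding it, pressed down so that its flange is flat on the drive. Leave the other things on the table where they are.

Things in the scene. Friction and masses are not known exactly. Their poses are not given: they have to be found in the camera images.
- drive: Bench drive of a decorating wheel, fixed: grey block 110 x 110 mm, its top face (6 mm aluminium plate) 62 mm above the table. Origin on the table under the socket's axis, z up. On its -y side a ledge 90 mm wide (along x) reaches to y = -74 mm; its top is 10 mm below the block's top face. The cover is hinged at the +y side and opens towards +y.
- socket (a point): Centre of the bayonet socket, in the drive's top face; axes as drive. Opening 35 mm across with two slots, 15 mm wide, reaching 29 mm from the axis along drive +x and -x; a sprung plunger inside. Under the 6 mm plate lugs can turn only clockwise (from above), from the drive's x line 90 degrees to its y line, to stops. Under the cover at the start.
- cover (a joint): Dust cover's hinge, rad: 0 closed, flat on the drive; 2.7 at its open stop. Flat grey plastic plate 90 mm wide (drive x), 127 mm from hinge to free edge, 7 mm thick, 80 g, no handle or latch. Hinge line along drive x at drive y = +55 mm, 62 mm above the table. Lifted past upright (1.6) it falls over to its stop by itself; before that it falls shut.
- lip (a point): Middle of the cover's free edge, at its underside; closed, it is at drive (0, -72, 62) mm. The lip overhangs the block by 17 mm, with a gap 10 mm high between lip and ledge into which only the spatula's blade fits, held level, from the drive's -y side. The point moves with the cover.
- plunger (a joint): Sprung plunger in the socket, m pressed down: 0 at rest (top 3 mm below the drive's top face), 0.017 when the chuck's flange lies flat on the drive. A locked chuck that is let go is lifted 6 mm, to 0.011, lugs hanging under the plate. 5 N at rest, 12 N fully pressed.
- chuck: Lugged vase chuck, loose, 150 g, 58 mm tall. From below: steel spigot 30 mm across, 20 mm long, with two lugs (9 mm wide, 2 to 8 mm above the underside) reaching 26 mm from the axis along its +x and -x; flange 44 mm across, 6 mm thick; black bar handle 44 mm along x, 14 mm thick along y, 32 mm high. Origin: centre of the underside, z up. Half a turn makes no difference. Grip it with about 45 N.
- plain: Another chuck, not wanted: same spigot and flange, but no lugs and a round black knob 32 mm across, 52 mm tall in all. It and the lugged chuck may stand in either of two places. Origin at the centre of its underside. Leave it alone.
- spatula: Spatula, loose, lying flat, 110 g: square wooden handle 16 x 16 mm, from 75 mm behind to 45 mm ahead of the origin along its x, then a steel blade 24 mm wide, 2.5 mm thick, to x = 150 mm, its middle 8 mm above the handle's underside. Origin on the handle's underside; x to the blade, z up. Grip it with about 45 N.
- grip (a point): Point in the spatula's handle near its centre of mass, 15 mm ahead of its origin and 8 mm above its underside; axes as spatula.
- tip (a point): Middle of the tip of the spatula's blade, 150 mm ahead of its origin and 8 mm above its underside; axes as spatula.
- vase1: Dark blue vase, 82 mm across and 140 mm tall, origin under it. Leave alone.
- vase2: The same kind of vase, 82 mm across and 140 mm tall, origin under it. Leave alone.
- jar: Closed amber jar of gold paste, 56 mm across, 60 mm tall, origin under it. Leave alone.
- cup: White cup, 66 mm across, 70 mm tall, origin under it. Leave alone.
- brush: Slim round paint brush, 175 mm long and 12 mm thick at most, lying, origin under its middle, x along it. Leave alone.
- cork: Cork block 45 x 40 x 22 mm, origin under it. Leave alone.
- dish: Shallow white dish, 120 mm across, 20 mm high, origin under it. Leave alone.
Things that resemble listed ones, but are neither listed nor needed, are in the scene too. What is shaped like the chuck but red is not meant.

How it is judged:
By the outcome, as a careful person would: the job done as asked, in the order asked, and still so for the second after the job is handed in, while the arm keeps its last pose, push and grip.
It also fails if it takes over 67 s, if anything falls off the work surface, if the arm or the gripper's body presses on something with over 40 N, if the wrist force passes 120 N, or if a joint passes its speed limit or range.

## Working session

There is one attempt and no reset: what is moved stays moved. The work goes in short steps, Python scripts to look and compute and a tool call to move; the robot and the scene stay as the last step left them, time stands still between calls to the robot, and variables do not carry over. Pictures are saved under pics/ and viewed, at most 10 in all, crops included, and the job is handed in when it is done.

Besides the shell and the picture viewer there is one more tool, called after "Emit:" as name(argument=value, ...) on one line, values as JSON. move_arm: Moves the arm, as the interface text tells. Its arguments: {"type":"object","properties":{"motion":{"type":"array","items":{"type":"array","items":{"type":"number"}}},"grip_force":{"type":"number"}},"required":["motion"]}

```bash
mkdir -p pics; python3 - <<'E'
from rig import sensors, grab_frame, camera_params
import cv2,numpy as np
for n in ["scene","side"]:
    p,d=grab_frame(n); np.savez(n+".npz",p=p,d=d,K=camera_params(n)["camera_matrix"],T=camera_params(n)["world_from_camera"])
    cv2.imwrite(f"pics/{n}0.png",p[:,:,::-1]); print(n,camera_params(n))
print(sensors.sense())
E
```

```text
scene {'camera_matrix': array([[504.94081507,   0.        , 314.00703252],
       [  0.        , 504.94081507, 198.4366783 ],
       [  0.        ,   0.        ,   1.        ]]), 'world_from_camera': array([[ 7.67649722e-01,  5.21463382e-01, -3.72545092e-01,
         1.04638883e+03],
       [ 6.40657921e-01, -6.09474173e-01,  4.67010343e-01,
        -6.06562902e+02],
       [ 1.64721813e-02, -5.97174324e-01, -8.01942326e-01,
         1.07564332e+03],
       [ 0.00000000e+00,  0.00000000e+00,  0.00000000e+00,
         1.00000000e+00]])}
side {'camera_matrix': array([[444.82309634,   0.        , 324.06850468],
       [  0.        , 444.82309634, 200.28701105],
       [  0.        ,   0.        ,   1.        ]]), 'world_from_camera': array([[-9.76170914e-01, -1.48984858e-01,  1.57777877e-01,
         3.88790555e+02],
       [-2.16725009e-01,  7.06134970e-01, -6.74094708e-01,
         7.63169728e+02],
       [-1.09825721e-02, -6.92226059e-01, -7.21597164e-01,
         9.24457160e+02],
       [ 0.00000000e+00,  0.00000000e+00,  0.00000000e+00,
         1.00000000e+00]])}
{'clock': 0.1, 'qpos': array([-1.24440849e+00,  3.53589699e-01,  1.63406831e+00,  8.99345252e-06,
        1.15519037e+00, -2.40944219e-03]), 'qvel': array([ 3.94673543e-05, -1.40834235e-03, -4.77752677e-03,  2.05825047e-04,
        6.25444176e-04, -9.25364558e-04]), 'joint_efforts': array([-4.33656778e-04, -6.06356978e+01, -3.42821968e+01,  6.65213975e-05,
        3.77320233e-03, -2.33402938e-05]), 'eef_pos': array([ 201.6609873 , -591.07154601,  195.52636856]), 'tcp_rot': array([-3.14033695e+00, -1.12488698e-05,  3.28793634e-01]), 'contact_force': array([ 0.77950878,  0.56592291, -0.21891095]), 'wrist_torque': array([-0.01642687,  0.00401302,  0.04666134]), 'grasp_force': 0.0, 'opening': 0.9962836640692421}
```

View pics/scene0.png

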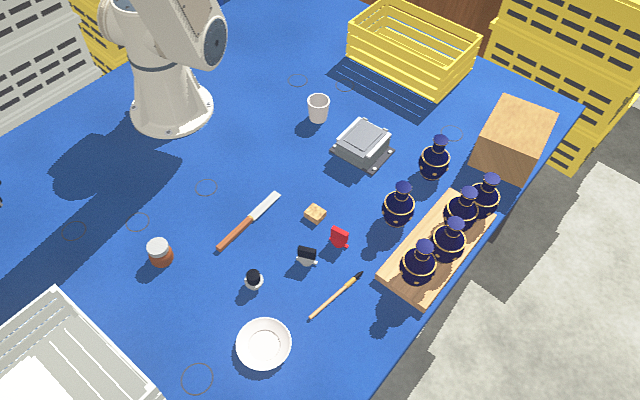

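View pics/side0.png

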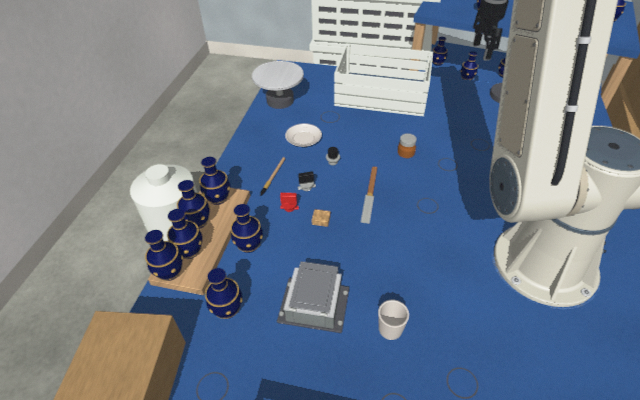

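```bash
cat > h.py <<'E'
import numpy as np,cv2
def load(n):
    f=np.load(n+".npz"); return f["p"],f["d"],f["K"],f["T"]
def cloud(p,d,K,T):
    v,u=np.mgrid[:400,:640]
    c=np.stack([(u-K[0,2])/K[0,0]*d,(v-K[1,2])/K[1,1]*d,d],-1)
    return c@T[:3,:3].T+T[:3,3]
def ray(u,v,z,K,T):
    r=T[:3,:3]@np.array([(u-K[0,2])/K[0,0],(v-K[1,2])/K[1,1],1.]); o=T[:3,3]
    return o+r*(z-o[2])/r[2]
def rect(P):
    (c,s,a)=cv2.minAreaRect(P[:,:2].astype(np.float32)); return np.round(c,1),np.round(s,1),round(a,1)
E
python3 - <<'E'
from h import *
for n in ["scene","side"]:
    p,d,K,T=load(n); W=cloud(p,d,K,T); hsv=cv2.cvtColor(p,cv2.COLOR_RGB2HSV)
    ok=d>0
    t=W[ok&(abs(W[...,2])<15)]; print(n,"table z",np.median(t[:,2]))
    u0,v0=(362,145) if n=="scene" else (316,285)
    w=np.zeros((400,640),bool); w[v0-45:v0+45,u0-45:u0+45]=1
    for lo,hi in [(66,73),(59,65),(49,55)]:
        m=w&ok&(W[...,2]>lo)&(W[...,2]<hi)&(hsv[...,1]<90); 
        m=cv2.morphologyEx(m.astype(np.uint8),cv2.MORPH_OPEN,np.ones((2,2)))>0
        print("drive",lo,m.sum(),rect(W[m]),np.median(W[m],0).round(1), np.array(np.nonzero(m)).mean(1))
    # spatula
    u0,v0=(248,222) if n=="scene" else (370,195)
    w[:]=0; w[v0-40:v0+40,u0-45:u0+45]=1
    notblue=~((hsv[...,0]>95)&(hsv[...,0]<130)&(hsv[...,1]>110))
    m=w&ok&notblue&(W[...,2]>4)&(W[...,2]<25)
    wood=m&(hsv[...,1]>90)&(hsv[...,0]<25); bl=m&(hsv[...,1]<80)
    for nm,q in [("wood",wood),("blade",bl)]:
        nn,l,s,c=cv2.connectedComponentsWithStats(q.astype(np.uint8)); i=1+s[1:,4].argmax(); q=l==i
        print(nm,q.sum(),rect(W[q]),np.percentile(W[q][:,2],[10,50,90]).round(1))
    for nm,(u0,v0) in dict(chuck=(307,256) if n=="scene" else (306,181),plain=(254,278) if n=="scene" else (333,155)).items():
        w[:]=0; w[v0-17:v0+17,u0-17:u0+17]=1
        q=w&ok&(p.max(2)<70)&(W[...,2]>20)
        print(nm,q.sum(),np.percentile(W[q][:,2],[5,50,95]).round(1),"top",rect(W[q&(W[...,2]>(53 if nm=='chuck' else 47))]))
        q=w&ok&notblue&(W[...,2]>20)&(W[...,2]<28); print("  flange",q.sum(),rect(W[q]) if q.sum()>3 else "")
p,_,_,_=load("scene")
a=cv2.resize(p[105:185,320:410],None,fx=6,fy=6,interpolation=cv2.INTER_CUBIC)[:480]
b=cv2.resize(p[215:305,230:365],None,fx=5,fy=5,interpolation=cv2.INTER_CUBIC)
p2=load("side")[0]
a=cv2.resize(p[105:185,320:410],(400,300)); b=cv2.resize(p[215:305,230:360],(400,300)); c=cv2.resize(p2[250:340,265:365],(400,300)); e=cv2.resize(p2[135:225,265:385],(400,300))
cv2.imwrite("pics/crop.png",np.vstack([np.hstack([a,b]),np.hstack([c,e])])[:,:,::-1])
E
```

```text
scene table z -0.04510245871233565
drive 66 646 (array([756.3, -81.2]), array([ 197. , 1183.9]), 38.4) [548.7 229.9  68.1] [136.86068111 363.03405573]
drive 59 158 (array([ 755. , -180.7]), array([ 139.9, 1022.5]), 26.6) [594.2 227.5  61.5] [141.80379747 369.46835443]
drive 49 112 (array([484.1, 197.4]), array([ 47.6, 223.1]), 72.7) [549.6 170.9  51.1] [150.5    349.1875]
wood 312 (array([ 467.8, -197.9]), array([ 23.8, 120. ]), 2.0) [10.1 14.9 17.7]
blade 302 (array([466.1, -87.3]), array([ 28.4, 111.2]), 1.9) [ 6.4  9.  12. ]
chuck 121 [30.8 45.5 58.2] top (array([ 656.4, -140.5]), array([42.6, 13.2]), 23.0)
  flange 80 (array([ 661.3, -149.9]), array([42.1, 18.5]), 24.8)
plain 71 [32.2 44.6 53.8] top (array([ 604.8, -267.6]), array([27. , 30.8]), 75.5)
  flange 80 (array([ 608.2, -268.4]), array([42.7, 32.7]), 59.0)
side table z 0.15101275335211994
drive 66 1401 (array([498. , 452.1]), array([103.5, 651.3]), 10.3) [536.9 235.7  68.6] [288.54532477 314.96788009]
drive 59 421 (array([498.9, 468.2]), array([119. , 618.3]), 9.6) [523.6 261.2  61.9] [298.25415677 314.47505938]
drive 49 38 (array([531.8, 291.9]), array([96.4,  3.9]), 2.3) [546.  292.7  48.9] [315.60526316 309.52631579]
wood 128 (array([ 467.1, -195.4]), array([ 13. , 123.3]), 1.6) [13.5 16.  18.5]
blade 239 (array([464.3, -85.5]), array([ 25.9, 110.7]), 1.4) [ 7.2  9.3 11.6]
chuck 142 [33.  50.2 59.9] top (array([ 651.9, -138. ]), array([40.4, 15.8]), 17.9)
  flange 51 (array([ 649.4, -128.5]), array([40.6, 19.8]), 22.7)
plain 96 [33.5 49.4 55. ] top (array([ 599.2, -264.2]), array([27.8, 29.3]), 86.5)
  flange 47 (array([ 622.8, -300.8]), array([ 43.1, 127.7]), 34.6)
```

View pics/crop.png

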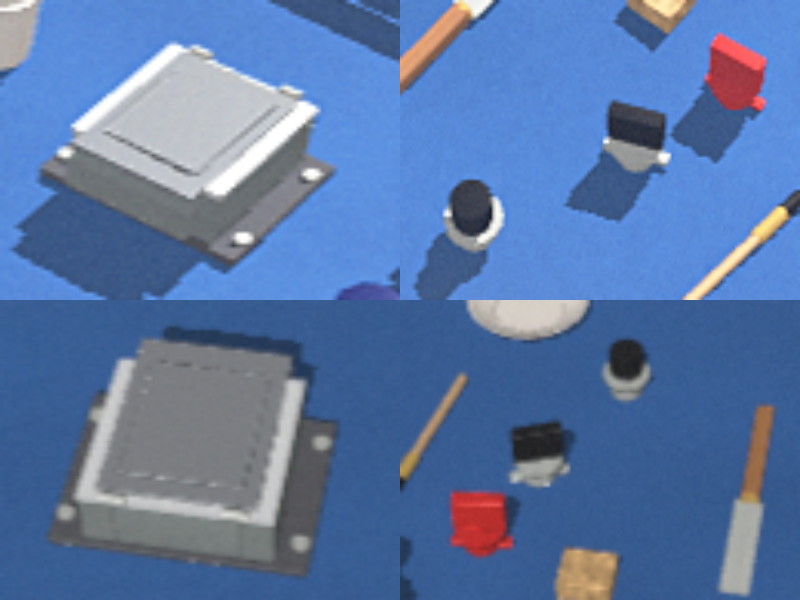

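```bash
python3 - <<'E'
from h import *
for n in ["scene","side"]:
    p,d,K,T=load(n); W=cloud(p,d,K,T); hsv=cv2.cvtColor(p,cv2.COLOR_RGB2HSV)
    nb=~((hsv[...,0]>95)&(hsv[...,0]<130)&(hsv[...,1]>110))
    near=(d>0)&nb&(np.hypot(W[...,0]-545,W[...,1]-230)<110)
    def big(q):
        _,l,s,_=cv2.connectedComponentsWithStats(q.astype(np.uint8),connectivity=4); return l==1+s[1:,4].argmax()
    c=big(near&(W[...,2]>65.5)&(W[...,2]<75)); t=big(near&(W[...,2]>58)&(W[...,2]<75))
    for nm,m,z in [("cover",c,69),("cover+block",t,62)]:
        v,u=np.nonzero(m); R=np.array([ray(a,b,z,K,T) for a,b in zip(u,v)])
        print(n,nm,m.sum(),"cloud",rect(W[m]),"ray",rect(R),cv2.boxPoints(cv2.minAreaRect(R[:,:2].astype(np.float32))).round(0).tolist())
    v,u=np.nonzero(c); print(u.min(),u.max(),v.min(),v.max())
    # others
    m=near&(W[...,2]>47)&(W[...,2]<55); print("ledge?",m.sum(),W[m].mean(0).round(0) if m.any() else 0)
    # base plate outline and tall things
    for nm,lo,hi in [("vase",120,145)]:
        q=(d>0)&(W[...,2]>lo)&(W[...,2]<hi)&(W[...,0]>400)&(abs(W[...,1])<450)
        _,l,s,ce=cv2.connectedComponentsWithStats(q.astype(np.uint8))
        for i in range(1,len(s)):
            if s[i,4]>8: print(nm,ce[i].round(0),W[l==i].mean(0).round(0))
E
```

```text
scene cover 810 cloud (array([542.7, 231.1]), array([ 91.3, 129.7]), 2.2) ray (array([543.8, 230.5]), array([ 89.5, 130.1]), 1.1) [[498.0, 295.0], [500.0, 165.0], [590.0, 166.0], [587.0, 296.0]]
scene cover+block 1324 cloud (array([543. , 231.7]), array([113.5, 132.4]), 2.7) ray (array([543.9, 234.7]), array([111.8, 132.4]), 2.7) [[485.0, 298.0], [491.0, 166.0], [603.0, 171.0], [597.0, 304.0]]
337 387 120 155
ledge? 170 [559. 183.  51.]
vase [511. 141.] [873. 423. 122.]
vase [441. 141.] [739. 289. 137.]
vase [403. 188.] [751. 100. 138.]
vase [486. 190.] [903. 229. 130.]
vase [464. 204.] [884. 159. 130.]
vase [451. 235.] [904.  64. 130.]
vase [421. 259.] [885. -31. 129.]
side cover 1677 cloud (array([540.1, 231.3]), array([ 89.7, 132. ]), 2.3) ray (array([539.6, 233.3]), array([ 89.4, 131.5]), 2.3) [[492.0, 297.0], [498.0, 166.0], [587.0, 169.0], [582.0, 301.0]]
side cover+block 2386 cloud (array([540.3, 231. ]), array([110.3, 132.7]), 2.2) ray (array([540.1, 229.1]), array([110.4, 133. ]), 2.3) [[482.0, 293.0], [488.0, 160.0], [598.0, 165.0], [593.0, 298.0]]
291 337 262 315
ledge? 105 [529. 281.  51.]
vase [212. 174.] [873. -12. 131.]
vase [190. 198.] [892.  83. 130.]
vase [242. 211.] [746. 105. 138.]
vase [181. 228.] [871. 178. 130.]
vase [160. 250.] [891. 247. 130.]
vase [217. 277.] [733. 294. 138.]
vase [132. 325.] [863. 425. 121.]
```

Careful with the scale: shifts go in shares of 500 mm and turns go in shares of 2 rad. That gives: 0.388 m / 0.5 = 0.776, 0.3397 m / 0.5 = 0.6794, -1.268 rad / 2 = -0.634.

Emit:
move_arm(motion=[[0,0,-0.079,0.097,-0.079,0.024,0.05],[0,0,-0.1585,0.194,-0.158,0.048,0.05],[0,0,-0.2375,0.2912,-0.237,0.072,0.05],[0,0,-0.317,0.388,-0.316,0.096,0.05],[0,0,-0.396,0.4852,-0.395,0.12,0.05],[0,0,-0.4755,0.582,-0.474,0.144,0.05],[0,0,-0.555,0.6794,-0.553,0.168,0.05],[0,0,-0.634,0.776,-0.632,0.19,0.05]], grip_force=45)

```text
clock: 1.1
eef_pos: [462.8, -173.2, 102.4]
tcp_rot: [3.142, 0.0, 1.602]
contact_force: [0.3, -0.8, 0.3]
opening: 0.581
grasp_force: 0.0
```

Emit:
move_arm(motion=[[0,0,0,0,0,0,0.05],[0,0,0,0,0,0,0.05]])

```text
clock: 1.35
eef_pos: [461.8, -174.9, 102.6]
tcp_rot: [-3.141, 0.0, 1.597]
contact_force: [0.4, -0.3, -0.1]
opening: 0.582
grasp_force: 0.0
```

```bash
cat >> h.py <<'E'
def shot(n,save=None):
    from rig import grab_frame,camera_params,sensors
    c=camera_params(n); p,d=grab_frame(n); K,T=np.array(c["camera_matrix"]),np.array(c["world_from_camera"])
    if save: cv2.imwrite("pics/"+save,p[:,:,::-1])
    return p,d,K,T
E
python3 - <<'E'
from h import *
p,d,K,T=shot("wrist","w1.png"); W=cloud(p,d,K,T); hsv=cv2.cvtColor(p,cv2.COLOR_RGB2HSV)
np.savez("wrist.npz",p=p,d=d,K=K,T=T)
m=(d>0)&(hsv[...,1]>90)&(hsv[...,0]<25)&(abs(W[...,0]-467)<40)&(abs(W[...,1]+190)<90)&(W[...,2]<30)
print(m.sum(),rect(W[m]),np.percentile(W[m][:,2],[10,50,90]))
m=(d>0)&(hsv[...,1]<80)&(abs(W[...,0]-467)<30)&(abs(W[...,1]+90)<70)&(W[...,2]<30)&(W[...,2]>4)
print(m.sum(),rect(W[m]))
E
```

```text
2636 (array([ 467.8, -196.2]), array([ 15.6, 121.2]), 1.6) [14.13584903 15.19325833 16.11993398]
4520 (array([465. , -99.1]), array([ 23.9, 120.6]), 1.6)
```

View pics/w1.png

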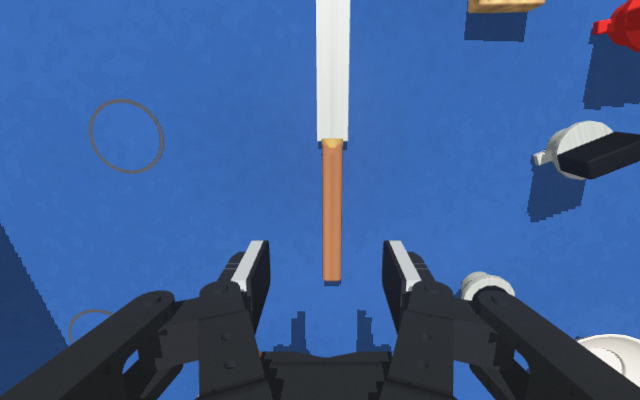

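In the tool's units: 0.0985 m / 0.5 = 0.197, 0.09 m / 0.5 = 0.18.

Emit:
move_arm(motion=[[0,0,0,0.0172,0.0108,0.06,0.05],[0,0,0,0.0172,0.0108,0.13,0.05],[0,0,0,0.0172,0.0108,0.18,0.05],[0,0,0,0.0172,0.0108,0.197,0.05],[0,0,0,0.0172,0.0108,0.197,0.04],[0,0,0,0.0172,0.0108,0.197,0.005],[0,0,0,0.0172,0.0108,0.197,0.005],[0,0,0,0.0172,0.0108,0.197,0.005]], grip_force=45)

```text
clock: 2.4
eef_pos: [467.7, -166.3, 4.9]
tcp_rot: [3.141, 0.0, 1.597]
contact_force: [0.1, 0.8, -0.6]
opening: 0.06
grasp_force: 0.0
```

Emit:
move_arm(motion=[[0,0,0,0,0,0,0.005],[0,0,0,0,0,0,0.005]])

```text
clock: 2.65
eef_pos: [467.3, -166.2, 4.4]
tcp_rot: [3.142, 0.0, 1.597]
contact_force: [0.7, -0.7, 0.5]
opening: 0.058
grasp_force: 0.0
```

```bash
python3 - <<'E'
from h import *
p,d,K,T=shot("wrist","w2.png"); np.savez("wrist.npz",p=p,d=d,K=K,T=T)
W=cloud(p,d,K,T); hsv=cv2.cvtColor(p,cv2.COLOR_RGB2HSV)
m=(d>0)&(hsv[...,1]>90)&(hsv[...,0]<25)&(abs(W[...,0]-467)<40)&(abs(W[...,1]+190)<90)&(W[...,2]<40)
print(m.sum(),rect(W[m]),np.percentile(W[m][:,2],[10,50,90]))
s=shot("side"); a=cv2.resize(s[0][140:240,310:430],(400,333))
b=cv2.resize(p,(400,250)); b=np.vstack([b,np.zeros((83,400,3),np.uint8)])
cv2.imwrite("pics/w2.png",np.hstack([a,b])[:,:,::-1])
E
```

```text
3543 (array([ 467.6, -188.1]), array([ 16.5, 105.8]), 1.7) [14.19899072 15.26043598 16.08401529]
```

View pics/w2.png

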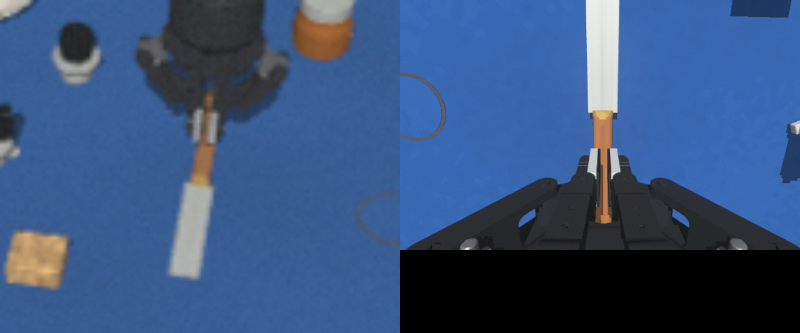

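```bash
python3 - <<'E'
from h import *
p,d,K,T=load("wrist"); W=cloud(p,d,K,T)
for v in [230,240,250,260,280,300]:
    print(v,[tuple(W[v,u].round(0).astype(int)) for u in range(296,356,5)])
m=(d>0)&(abs(W[...,1]+166)<25)&(abs(W[...,0]-467)<60)&((p.max(2).astype(int)-p.min(2))<40)
print(np.histogram(W[m][:,2],bins=range(-5,80,5)))
import rig; print(rig.sensors.sense())
E
```

```text
230 [(np.int64(451), np.int64(-170), np.int64(-1)), (np.int64(454), np.int64(-169), np.int64(0)), (np.int64(457), np.int64(-169), np.int64(0)), (np.int64(460), np.int64(-163), np.int64(15)), (np.int64(463), np.int64(-163), np.int64(16)), (np.int64(465), np.int64(-162), np.int64(17)), (np.int64(468), np.int64(-163), np.int64(16)), (np.int64(470), np.int64(-163), np.int64(16)), (np.int64(473), np.int64(-163), np.int64(15)), (np.int64(476), np.int64(-169), np.int64(-1)), (np.int64(479), np.int64(-169), np.int64(-1)), (np.int64(482), np.int64(-168), np.int64(0))]
240 [(np.int64(451), np.int64(-175), np.int64(0)), (np.int64(454), np.int64(-175), np.int64(-1)), (np.int64(459), np.int64(-155), np.int64(47)), (np.int64(461), np.int64(-156), np.int64(46)), (np.int64(463), np.int64(-155), np.int64(47)), (np.int64(465), np.int64(-169), np.int64(15)), (np.int64(468), np.int64(-168), np.int64(16)), (np.int64(471), np.int64(-168), np.int64(15)), (np.int64(472), np.int64(-155), np.int64(46)), (np.int64(474), np.int64(-155), np.int64(46)), (np.int64(476), np.int64(-155), np.int64(47)), (np.int64(482
[... 2478 characters left out ...]
5]))
{'clock': 2.75, 'qpos': array([-3.44701421e-01,  4.36016988e-01,  2.04740245e+00, -1.70828948e-05,
        6.58193694e-01, -3.70834604e-01]), 'qvel': array([-0.0005767 ,  0.00174836,  0.00059841, -0.00085264, -0.0008839 ,
        0.00141176]), 'joint_efforts': array([ 4.36951188e-03, -5.26123130e+01, -2.04694873e+01, -4.21211183e-06,
        1.31511209e-03,  2.39380688e-05]), 'eef_pos': array([ 467.3188176 , -166.19446074,    4.32014256]), 'tcp_rot': array([-3.14156978e+00,  2.31775605e-06,  1.59694302e+00]), 'contact_force': array([ 0.72743522, -0.09113536,  0.56610889]), 'wrist_torque': array([-0.00036059,  0.06827228, -0.0304029 ]), 'grasp_force': 0.0, 'opening': 0.05915183970828833}
```

```bash
python3 - <<'E'
from h import *
p,d,K,T=load("wrist"); W=cloud(p,d,K,T)
for u in (313,318,344,348): print(u,[tuple(map(int,W[v,u].round(0))) for v in range(231,246,2)])
for n in ("side","scene"):
    p,d,K,T=shot(n); W=cloud(p,d,K,T); m=(d>0)&(np.hypot(W[...,0]-467,W[...,1]+166)<22)&((p.max(2).astype(int)-p.min(2))<40)&(W[...,2]>20)
    v,u=np.nonzero(m); print(n,m.sum(),np.sort(W[m][:,2]).round(0)[:25], u.min(),u.max(),v.max(),np.percentile(W[m],[5,50,95],axis=0).round(0).tolist())
E
```

```text
313 [(461, -163, 15), (461, -165, 15), (461, -166, 15), (462, -155, 42), (462, -155, 45), (462, -155, 48), (462, -155, 50), (462, -155, 52)]
318 [(464, -163, 15), (464, -164, 16), (464, -165, 17), (464, -155, 44), (464, -155, 45), (464, -155, 47), (464, -155, 50), (464, -155, 52)]
344 [(478, -169, 1), (478, -170, 0), (478, -171, 1), (475, -156, 41), (475, -155, 45), (475, -155, 46), (475, -155, 50), (475, -155, 51)]
348 [(481, -170, -2), (481, -171, -1), (481, -172, -1), (481, -173, 0), (481, -174, 0), (481, -175, -1), (481, -177, -1), (481, -178, 0)]
side 290 [41. 42. 43. 44. 45. 45. 46. 46. 47. 48. 49. 49. 49. 49. 50. 50. 50. 51.
 51. 52. 52. 53. 53. 53. 54.] 365 380 183 [[450.0, -166.0, 50.0], [469.0, -156.0, 96.0], [483.0, -149.0, 147.0]]
scene 488 [43. 43. 43. 44. 46. 46. 46. 47. 47. 48. 49. 50. 50. 50. 50. 50. 50. 52.
 53. 53. 54. 54. 54. 55. 55.] 210 247 221 [[454.0, -184.0, 55.0], [472.0, -173.0, 422.0], [486.0, -151.0, 426.0]]
```

In the tool's units: 0.035 m / 0.5 = 0.07, 0.032 m / 0.5 = 0.064.

Emit:
move_arm(motion=[[0,0,0,0,0,0,0.045],[0,0,0,0,0,0,0.045],[0,0,0,0,0,0,0.045],[0,0,0,0,0,0.03,0.045],[0,0,0,0,0,0.05,0.045],[0,0,0,0,0,0.064,0.045],[0,0,0,0,0,0.07,0.045],[0,0,0,0,0,0.07,0.045]])

```text
clock: 3.85
eef_pos: [467.2, -166.2, -30.9]
tcp_rot: [-3.141, -0.0, 1.597]
contact_force: [-0.1, 0.4, -0.6]
opening: 0.525
grasp_force: 0.0
```

```bash
python3 - <<'E'
from h import *
from rig import sensors
s=sensors.sense(); print(s["eef_pos"],s["contact_force"],s["opening"])
for n in ("wrist","side"):
    p,d,K,T=shot(n); W=cloud(p,d,K,T); m=(d>0)&(abs(W[...,0]-467)<48)&(abs(W[...,1]+161)<16)&((p.max(2).astype(int)-p.min(2))<40)&(W[...,2]>1)
    print(n,m.sum(),np.sort(W[m][:,2]).round(0)[:30])
E
```

```text
[ 467.18536968 -166.18883714  -30.9196017 ] [-0.07328728  0.44533119 -0.56663197] 0.5247791564462605
wrist 33168 [5. 6. 6. 6. 6. 6. 7. 7. 7. 7. 7. 7. 7. 7. 7. 7. 7. 7. 7. 7. 7. 7. 7. 8.
 8. 8. 8. 8. 8. 8.]
side 813 [ 2.  2.  2.  2.  3. 10. 11. 13. 13. 13. 14. 14. 14. 15. 15. 15. 15. 15.
 16. 16. 16. 17. 17. 18. 19. 20. 20. 20. 20. 20.]
```

Emit:
move_arm(motion=[[0,0,0,0,0,0,0.005],[0,0,0,0,0,0,0.005],[0,0,0,0,0,0,0.005],[0,0,0,0,0,0,0.005],[0,0,0,0,0,0,0.005]], grip_force=45)

```text
clock: 4.58
eef_pos: [467.5, -166.3, -30.3]
tcp_rot: [3.141, 0.0, 1.597]
contact_force: [-0.9, 0.8, 5.9]
opening: 0.172
grasp_force: 44.5
```

In the tool's units: 0.1776 m / 0.5 = 0.3552, -0.06 m / 0.5 = -0.12, -0.014 rad / 2 = -0.007.

Emit:
move_arm(motion=[[0,0,0,0,0,-0.03,0.005],[0,0,0,0,0,-0.1,0.005],[0,0,-0.0015,0.06,0.03,-0.12,0.005],[0,0,-0.003,0.16,0.08,-0.12,0.005],[0,0,-0.005,0.26,0.13,-0.12,0.005],[0,0,-0.007,0.33,0.164,-0.104,0.005],[0,0,-0.007,0.3552,0.1752,-0.098,0.005],[0,0,-0.007,0.3552,0.1752,-0.098,0.005]])

```text
clock: 5.58
eef_pos: [550.0, 13.8, 18.5]
tcp_rot: [-3.141, 0.0, 1.612]
contact_force: [-0.3, -0.3, -1.4]
opening: 0.173
grasp_force: 44.1
```

```bash
cat > m.py <<'E'
from h import *
from rig import sensors
import sys
s=sensors.sense(); print(s["eef_pos"].round(1),s["contact_force"].round(1),s["opening"])
x,y=s["eef_pos"][:2]
ims=[]
for n in ("wrist","side","scene"):
    p,d,K,T=shot(n); W=cloud(p,d,K,T); ims.append(p); hsv=cv2.cvtColor(p,cv2.COLOR_RGB2HSV)
    nb=~((hsv[...,0]>95)&(hsv[...,0]<130)&(hsv[...,1]>110))
    m=(d>0)&nb&(abs(W[...,0]-x)<35)&(W[...,1]>y+30)&(W[...,1]<y+145)&(W[...,2]>35)&(W[...,2]<80)
    _,l,st,_=cv2.connectedComponentsWithStats(m.astype(np.uint8)); m=l==1+st[1:,4].argmax(); P=W[m]
    print(n,m.sum(),"ymax",np.percentile(P[:,1],99).round(1),"rect",rect(P),"z by y",[(int(c),P[abs(P[:,1]-c)<6][:,2].mean().round(1),P[abs(P[:,1]-c)<6][:,0].mean().round(1)) for c in np.arange(y+35,y+140,15) if (abs(P[:,1]-c)<6).sum()>2])
E
python3 m.py
```

```text
[550.   13.8  18.5] [-0.3 -0.3 -1.4] 0.17251580215568368
wrist 12266 ymax 116.1 rect (array([547.6,  80.2]), array([24.1, 73.4]), 2.3) z by y [(48, np.float64(57.8), np.float64(548.9)), (63, np.float64(57.3), np.float64(548.2)), (78, np.float64(57.3), np.float64(547.6)), (93, np.float64(57.3), np.float64(547.0)), (108, np.float64(57.3), np.float64(546.4))]
side 321 ymax 144.8 rect (array([545.4,  95.8]), array([ 24.4, 103.7]), 1.8) z by y [(48, np.float64(58.2), np.float64(546.6)), (63, np.float64(58.3), np.float64(547.5)), (78, np.float64(58.7), np.float64(545.5)), (93, np.float64(58.7), np.float64(545.7)), (108, np.float64(58.3), np.float64(544.6)), (123, np.float64(58.4), np.float64(544.4)), (138, np.float64(58.3), np.float64(543.9))]
scene 155 ymax 145.9 rect (array([548.2, 116.9]), array([26.5, 62. ]), 3.9) z by y [(93, np.float64(57.8), np.float64(550.6)), (108, np.float64(58.8), np.float64(549.6)), (123, np.float64(57.9), np.float64(548.2)), (138, np.float64(58.1), np.float64(547.5))]
```

In the tool's units: 0.032 m / 0.5 = 0.064, 0.026 m / 0.5 = 0.052.

Emit:
move_arm(motion=[[0,0,0,0.02,0,0,0.005],[0,0,0,0.036,0,0,0.005],[0,0,0,0.052,0,0,0.005],[0,0,0,0.064,0,0,0.005],[0,0,0,0.064,0,0,0.005]])

```text
clock: 6.35
eef_pos: [549.0, 46.1, 18.3]
tcp_rot: [-3.142, -0.0, 1.612]
contact_force: [0.3, 0.7, -1.1]
opening: 0.17
grasp_force: 44.1
```

```bash
python3 - <<'E'
from h import *
import rig
s=rig.sensors.sense(); print(s["eef_pos"].round(1),s["contact_force"].round(1),s["wrist_torque"].round(2))
a=shot("side")[0][220:350,250:410]; b=shot("scene")[0][100:200,290:410]
cv2.imwrite("pics/ins.png",np.hstack([cv2.resize(a,(400,325)),cv2.resize(b,(390,325))])[:,:,::-1])
E
```

```text
[549.   46.1  18.3] [ 0.3  0.7 -1.1] [ 0.02 -0.06  0.03]
```

View pics/ins.png

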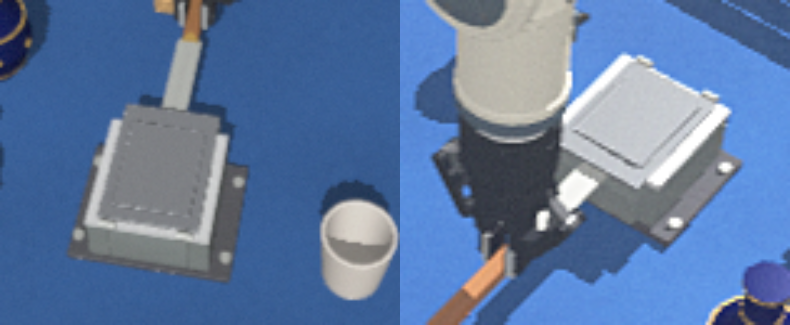

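In the tool's units: -0.1 m / 0.5 = -0.2, -0.0895 m / 0.5 = -0.179.

Emit:
move_arm(motion=[[0,0,0,0,0,-0.008,0.005],[0,0,0,0.0016,0,-0.035,0.005],[0,0,0,0.007,0,-0.064,0.005],[0,0,0,0.018,0,-0.096,0.005],[0,0,0,0.034,0,-0.127,0.005],[0,0,0,0.054,0,-0.155,0.005],[0,0,0,0.078,0,-0.179,0.005],[0,0,0,0.105,0,-0.2,0.005]])

```text
clock: 7.45
eef_pos: [546.9, 99.0, 119.1]
tcp_rot: [3.141, -0.0, 1.611]
contact_force: [0.3, 0.4, -1.8]
opening: 0.173
grasp_force: 44.1
```

```bash
python3 - <<'E'
from h import *
import rig
s=rig.sensors.sense(); print(s["eef_pos"].round(1),s["contact_force"].round(1))
p,d,K,T=shot("side"); W=cloud(p,d,K,T)
m=(d>0)&(W[...,2]>90)&(abs(W[...,0]-541)<60)&(W[...,1]>200)&(W[...,1]<320)
print(m.sum(),np.percentile(W[m],[2,50,98],axis=0).round(0))
P=W[m]; A=np.polyfit(P[:,1],P[:,2],1); print("slope",A, "angle",np.arctan(-A[0]))
E
```

```text
[546.9  99.  119.1] [ 0.3  0.4 -1.8]
1924 [[496. 208.  92.]
 [539. 253. 135.]
 [582. 282. 170.]]
slope [ -1.23831012 446.11521781] angle 0.8914673491424833
```

In the tool's units: 0.0875 m / 0.5 = 0.175, 0.076 m / 0.5 = 0.152.

Emit:
move_arm(motion=[[0,0,0,0.02,0,-0.011,0.005],[0,0,0,0.04,0,-0.02,0.005],[0,0,0,0.062,0,-0.028,0.005],[0,0,0,0.084,0,-0.033,0.005],[0,0,0,0.107,0,-0.035,0.005],[0,0,0,0.13,0,-0.036,0.005],[0,0,0,0.152,0,-0.034,0.005],[0,0,0,0.175,0,-0.03,0.005]])

```text
clock: 8.5
eef_pos: [543.3, 186.2, 133.2]
tcp_rot: [-3.142, 0.0, 1.611]
contact_force: [-0.0, 0.9, -0.7]
opening: 0.172
grasp_force: 44.2
```

In the tool's units: -0.08 m / 0.5 = -0.16, -0.03 m / 0.5 = -0.06.

Emit:
move_arm(motion=[[0,0,0,0,0,0,0.005],[0,0,0,0,0,-0.02,0.005],[0,0,0,-0.06,0,-0.04,0.005],[0,0,0,-0.16,-0.06,-0.04,0.005]])

```text
clock: 9.0
eef_pos: [519.0, 104.1, 155.0]
tcp_rot: [3.137, -0.0, 1.612]
contact_force: [-0.0, -0.9, -1.3]
opening: 0.175
grasp_force: 44.2
```

```bash
python3 - <<'E'
from h import *
import rig
s=rig.sensors.sense(); print(s["eef_pos"].round(1),s["contact_force"].round(1))
p,d,K,T=shot("side"); W=cloud(p,d,K,T)
m=(d>0)&(W[...,2]>70)&(abs(W[...,0]-535)<60)&(W[...,1]>290)&(W[...,1]<450)
print(m.sum(),np.percentile(W[m],[2,50,98],axis=0).round(0))
P=W[m]; A=np.polyfit(P[:,1],P[:,2],1); print("angle",np.pi-np.arctan(A[0]))
E
```

```text
[519.  104.1 155. ] [-0.  -0.9 -1.3]
1611 [[491. 312.  71.]
 [534. 365.  96.]
 [578. 408. 116.]]
angle 2.7059355627528867
```

In the tool's units: -0.269 m / 0.5 = -0.538, -0.25 m / 0.5 = -0.5, 0.014 rad / 2 = 0.007.

Emit:
move_arm(motion=[[0,0,0.001,-0.04,-0.01,0.01,0.005],[0,0,0.002,-0.12,-0.03,0.04,0.005],[0,0,0.003,-0.22,-0.05,0.09,0.005],[0,0,0.004,-0.32,-0.072,0.15,0.005],[0,0,0.005,-0.42,-0.094,0.21,0.005],[0,0,0.006,-0.5,-0.112,0.26,0.005],[0,0,0.007,-0.538,-0.12,0.3,0.005],[0,0,0.007,-0.538,-0.12,0.33,0.005]])

```text
clock: 10.05
eef_pos: [467.6, -168.5, -12.5]
tcp_rot: [3.141, 0.0, 1.594]
contact_force: [0.2, 0.1, -1.5]
opening: 0.171
grasp_force: 44.3
```

Emit:
move_arm(motion=[[0,0,0,0,0,0.01,0.005],[0,0,0,0,0,0.02,0.005],[0,0,0,0,0,0.028,0.005],[0,0,0,0,0,0.033,0.005],[0,0,0,0,0,0.033,0.005]])

```text
clock: 10.68
eef_pos: [467.5, -166.7, -28.1]
tcp_rot: [3.142, 0.0, 1.597]
contact_force: [0.1, -0.1, -0.1]
opening: 0.17
grasp_force: 44.3
```

In the tool's units: -0.09 m / 0.5 = -0.18, -0.05 m / 0.5 = -0.1.

Emit:
move_arm(motion=[[0,0,0,0,0,0.003,0.005],[0,0,0,0,0,0.004,0.005],[0,0,0,0,0,0.004,0.03],[0,0,0,0,0,0.004,0.05],[0,0,0,0,0,0.004,0.05],[0,0,0,0,0,-0.02,0.05],[0,0,0,0,0,-0.1,0.05],[0,0,0,0,0,-0.18,0.05]])

```text
clock: 11.68
eef_pos: [467.1, -166.8, 63.4]
tcp_rot: [-3.141, -0.0, 1.597]
contact_force: [1.3, -0.5, 1.2]
opening: 0.585
grasp_force: 0.0
```

```bash
python3 - <<'E'
from h import *
ims=[]
for n,(u0,v0) in {"scene":(366,148),"side":(316,288)}.items():
    p,d,K,T=shot(n); np.savez(n+"2.npz",p=p,d=d,K=K,T=T); W=cloud(p,d,K,T)
    near=(d>0)&(np.hypot(W[...,0]-541,W[...,1]-238)<90)
    m=near&(W[...,2]>59)&(W[...,2]<66)
    _,l,s,_=cv2.connectedComponentsWithStats(m.astype(np.uint8)); m=l==1+s[1:,4].argmax()
    v,u=np.nonzero(m); R=np.array([ray(a,b,62,K,T) for a,b in zip(u,v)]); print(n,"top plate",m.sum(),rect(R),rect(W[m]))
    h=near&(W[...,2]<58)&(np.hypot(W[...,0]-541,W[...,1]-238)<40); print("hole px",h.sum())
    g=p.mean(2)
    q=(np.hypot(W[...,0]-541,W[...,1]-238)<45)&(d>0)
    ims.append(cv2.resize(p[v0-45:v0+45,u0-60:u0+60],(400,300),interpolation=cv2.INTER_CUBIC))
    print(np.percentile(g[q],[5,20,50,80]))
p,d,K,T=shot("wrist"); W=cloud(p,d,K,T)
m=(d>0)&(np.hypot(W[...,0]-654,W[...,1]+139)<40)
q=m&(p.max(2)<70)&(W[...,2]>53); print("chuck top",q.sum(),rect(W[q]) if q.sum()>3 else 0)
cv2.imwrite("pics/sock.png",np.hstack(ims)[:,:,::-1])
E
```

```text
scene top plate 1055 (array([543.6, 249.1]), array([112.4, 136.8]), 3.0) (array([542.7, 247.1]), array([112.7, 133.2]), 3.1)
hole px 66
[154.5 254.  255.  255. ]
side top plate 1922 (array([539.6, 242.6]), array([110.4, 120.4]), 2.1) (array([539.6, 243.2]), array([110.2, 123. ]), 2.3)
hole px 103
[115.5        183.         209.33333333 212.33333333]
chuck top 755 (array([ 640.9, -143.4]), array([18.3, 15. ]), 23.0)
```

View pics/sock.png

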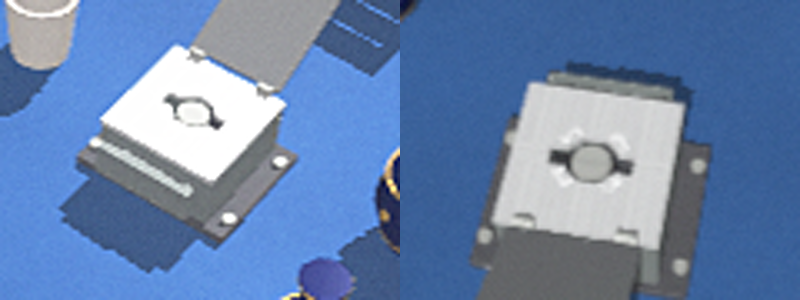

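In the tool's units: 0.373 m / 0.5 = 0.746, 0.35 m / 0.5 = 0.7.

Emit:
move_arm(motion=[[0,0,0,0.04,0.01,-0.08,0.05],[0,0,0,0.14,0.032,-0.15,0.05],[0,0,0,0.25,0.058,-0.194,0.05],[0,0,0,0.36,0.082,-0.194,0.05],[0,0,0,0.48,0.11,-0.194,0.05],[0,0,0,0.59,0.134,-0.194,0.05],[0,0,0,0.7,0.16,-0.194,0.05],[0,0,0,0.746,0.17,-0.194,0.05]])

```text
clock: 12.82
eef_pos: [542.4, 210.8, 157.9]
tcp_rot: [-3.141, 0.0, 1.599]
contact_force: [0.4, 0.5, 0.5]
opening: 0.587
grasp_force: 0.0
```

Emit:
move_arm(motion=[[0,0,0,0,0,0,0.05],[0,0,0,0,0,0,0.05]])

```text
clock: 13.08
eef_pos: [542.0, 206.9, 158.2]
tcp_rot: [-3.14, 0.001, 1.596]
contact_force: [0.1, 0.3, 0.5]
opening: 0.585
grasp_force: 0.0
```

```bash
python3 - <<'E'
from h import *
def ana(p,d,K,T,n):
    W=cloud(p,d,K,T); v,u=np.mgrid[:400,:640]
    X=np.array([ray(a,b,62,K,T) for a,b in zip(u.ravel(),v.ravel())]).reshape(400,640,3)
    r=np.hypot(X[...,0]-541,X[...,1]-239)
    m=(r<42)&(p.mean(2)<(120 if n!="scene" else 170)); _,l,s,_=cv2.connectedComponentsWithStats(m.astype(np.uint8)); 
    Q=X[m]; print(n,"dark",m.sum(),rect(Q),"rect of px")
    pl=(d>0)&(abs(W[...,2]-62)<2.5)&(np.hypot(W[...,0]-541,W[...,1]-239)<80)
    if n=="wrist": print("plate",rect(X[pl]), "z",np.median(W[pl][:,2]))
for n in ("scene","side"): ana(*load(n+"2"),n)
a=shot("wrist","w3.png"); ana(*a,"wrist"); np.savez("wrist3.npz",p=a[0],d=a[1],K=a[2],T=a[3])
import rig; print(rig.sensors.sense()["eef_pos"])
E
```

```text
scene dark 44 (array([541.2, 239.7]), array([51.3, 28.5]), 21.5) rect of px
side dark 68 (array([541.2, 235.9]), array([54.3, 20.9]), 12.1) rect of px
wrist dark 1091 (array([541.3, 239.4]), array([56.5, 32.4]), 1.5) rect of px
plate (array([540.6, 245.1]), array([109.7, 121.6]), 2.4) z 61.38371988798684
[542.1700025  206.69618185 158.45891611]
```

View pics/w3.png

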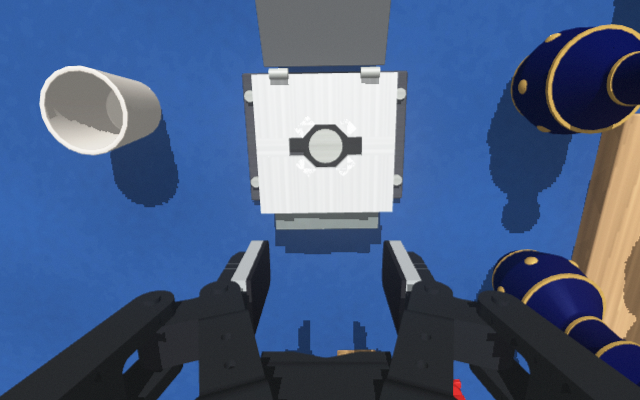

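In the tool's units: -0.34 m / 0.5 = -0.68, -0.32 m / 0.5 = -0.64, -1.44 rad / 2 = -0.72.

Emit:
move_arm(motion=[[0,0,-0.09,-0.06,0.024,0,0.05],[0,0,-0.18,-0.16,0.062,0,0.05],[0,0,-0.27,-0.26,0.1,0,0.05],[0,0,-0.36,-0.36,0.14,0,0.05],[0,0,-0.45,-0.46,0.178,0.02,0.05],[0,0,-0.54,-0.56,0.216,0.04,0.05],[0,0,-0.63,-0.64,0.248,0.06,0.05],[0,0,-0.72,-0.68,0.262,0.076,0.05]])

```text
clock: 14.12
eef_pos: [682.0, -132.4, 120.3]
tcp_rot: [-3.141, -0.0, 3.039]
contact_force: [-0.2, -0.2, -0.3]
opening: 0.581
grasp_force: 0.0
```

In the tool's units: -0.453 rad / 2 = -0.2265.

Emit:
move_arm(motion=[[0,0,-0.09,0,0,0,0.05],[0,0,-0.18,0,0,0,0.05],[0,0,-0.2265,0,0,0,0.05],[0,0,-0.2265,0,0,0,0.05]])

```text
clock: 14.62
eef_pos: [681.6, -129.7, 120.9]
tcp_rot: [3.142, -0.0, -2.796]
contact_force: [0.0, -0.8, 0.2]
opening: 0.583
grasp_force: 0.0
```

```bash
python3 - <<'E'
from h import *
import rig
s=rig.sensors.sense(); print(s["eef_pos"],s["tcp_rot"],s["qpos"])
p,d,K,T=shot("wrist","w4.png"); W=cloud(p,d,K,T)
m=(d>0)&(np.hypot(W[...,0]-654,W[...,1]+139)<40)&(p.max(2)<75)
q=m&(W[...,2]>54)&(W[...,2]<63); print("chuck top",q.sum(),rect(W[q]) if q.sum()>3 else 0, np.median(W[q][:,2]))
q=(d>0)&(np.hypot(W[...,0]-654,W[...,1]+139)<40)&(p.min(2)>90)&(W[...,2]>21)&(W[...,2]<30); print("flange",q.sum(),rect(W[q]) if q.sum()>3 else 0,cv2.minEnclosingCircle(W[q][:,:2].astype(np.float32)) if q.sum()>3 else 0)
E
```

```text
[ 681.62673761 -129.71385966  120.87851797] [ 3.14155913e+00 -4.09895976e-04 -2.79582899e+00] [-1.90115453e-01  5.28641270e-01  1.53613784e+00 -2.04926598e-04
  1.07718311e+00 -2.10657831e+00]
chuck top 1139 (array([ 653.5, -138.6]), array([43.6, 13.3]), 25.5) 57.23726047358838
flange 1276 (array([ 652.7, -139.1]), array([41.5, 42.8]), 25.7) ((653.5722045898438, -138.5970916748047), 21.8182373046875)
```

View pics/w4.png

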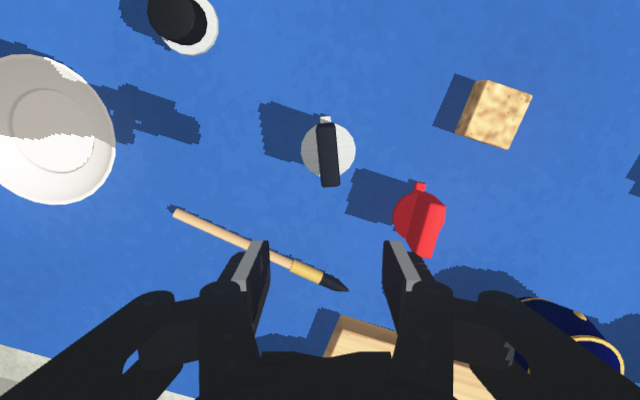

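In the tool's units: 0.124 m / 0.5 = 0.248, 0.115 m / 0.5 = 0.23, -0.099 rad / 2 = -0.0495.

Emit:
move_arm(motion=[[0,0,-0.0495,0.04,0.002,0,0.05],[0,0,-0.0495,0.059,0.002,0.04,0.05],[0,0,-0.0495,0.059,0.002,0.12,0.05],[0,0,-0.0495,0.059,0.002,0.19,0.05],[0,0,-0.0495,0.059,0.002,0.23,0.05],[0,0,-0.0495,0.059,0.002,0.248,0.05],[0,0,-0.0495,0.059,0.002,0.248,0.05],[0,0,-0.0495,0.059,0.002,0.248,0.05]])

```text
clock: 15.68
eef_pos: [655.4, -137.6, -1.9]
tcp_rot: [-3.14, 0.001, -2.695]
contact_force: [-0.1, -0.4, 0.7]
opening: 0.583
grasp_force: 0.0
```

Emit:
move_arm(motion=[[0,0,0,0,0,0,0.03],[0,0,0,0,0,0,0.005],[0,0,0,0,0,0,0.005],[0,0,0,0,0,0,0.005],[0,0,0,0,0,0,0.005]], grip_force=45)

```text
clock: 16.3
eef_pos: [655.0, -137.5, -2.4]
tcp_rot: [-3.141, 0.001, -2.694]
contact_force: [-0.7, 0.0, 6.4]
opening: 0.157
grasp_force: 44.9
```

In the tool's units: 0.27 m / 0.5 = 0.54, -0.088 m / 0.5 = -0.176.

Emit:
move_arm(motion=[[0,0,0,0,0,-0.03,0.005],[0,0,0,0,0,-0.12,0.005],[0,0,0,-0.006,0.04,-0.176,0.005],[0,0,0,-0.022,0.14,-0.176,0.005],[0,0,0,-0.038,0.24,-0.176,0.005],[0,0,0,-0.054,0.34,-0.176,0.005],[0,0,0,-0.07,0.44,-0.176,0.005],[0,0,0,-0.086,0.54,-0.176,0.005]])

```text
clock: 17.3
eef_pos: [575.8, 126.1, 85.5]
tcp_rot: [-3.142, 0.0, -2.695]
contact_force: [-0.9, -0.5, -2.4]
opening: 0.157
grasp_force: 44.1
```

In the tool's units: 0.118 m / 0.5 = 0.236, 0.115 m / 0.5 = 0.23, 0.407 rad / 2 = 0.2035.

Emit:
move_arm(motion=[[0,0,0.05,-0.016,0.1,0,0.005],[0,0,0.1,-0.03,0.18,0,0.005],[0,0,0.15,-0.038,0.23,0,0.005],[0,0,0.2035,-0.038,0.236,0,0.005],[0,0,0.2035,-0.038,0.236,0,0.005],[0,0,0.2035,-0.038,0.236,0,0.005]])

```text
clock: 18.05
eef_pos: [542.6, 238.9, 85.1]
tcp_rot: [-3.142, 0.0, -3.099]
contact_force: [-0.3, -0.1, -1.6]
opening: 0.156
grasp_force: 44.2
```

```bash
cat > c.py <<'E'
from h import *
import rig
s=rig.sensors.sense(); print(s["eef_pos"].round(1),s["tcp_rot"].round(3),s["contact_force"].round(1))
e=s["eef_pos"]
for n in ("wrist","side","scene"):
    p,d,K,T=shot(n); W=cloud(p,d,K,T); z0=e[2]+2.4
    near=(d>0)&(np.hypot(W[...,0]-e[0],W[...,1]-e[1])<40)
    for nm,lo,hi in (("flange",18,29),("spigot/lugs",-3,17)):
        q=near&(p.min(2)>60)&(W[...,2]>z0+lo)&(W[...,2]<z0+hi)
        if q.sum()>10: print(n,nm,q.sum(),rect(W[q]),[round(float(a),1) for a in np.ravel(cv2.minEnclosingCircle(W[q][:,:2].astype(np.float32))[0])],np.percentile(W[q][:,2],[3,50,97]).round(1))
    if n=="wrist": cv2.imwrite("pics/w5.png",p[:,:,::-1])
E
python3 c.py
```

```text
[542.6 238.9  85.1] [-3.142  0.    -3.099] [-0.3 -0.1 -1.6]
wrist flange 1710 (array([530.8, 238.2]), array([23.3, 43.4]), 1.7) [540.4, 238.5] [109.  112.8 114.2]
wrist spigot/lugs 327 (array([519.6, 237.8]), array([9. , 8.7]), 2.3) [519.9, 237.7] [90.  94.7 96. ]
side flange 108 (array([538.1, 250.2]), array([41.3, 17.3]), 6.5) [539.0, 243.0] [108.8 113.1 115.9]
side spigot/lugs 46 (array([540.7, 242.9]), array([20.7, 52.3]), 88.6) [540.6, 237.4] [88.5 94.4 97.3]
scene flange 68 (array([547.2, 227.5]), array([42.2, 21.6]), 19.8) [544.4, 235.4] [107.5 111.9 115.8]
scene spigot/lugs 48 (array([544.6, 230.4]), array([51.9, 18.7]), 9.4) [543.6, 236.4] [ 89.1  94.9 101.4]
```

View pics/w5.png

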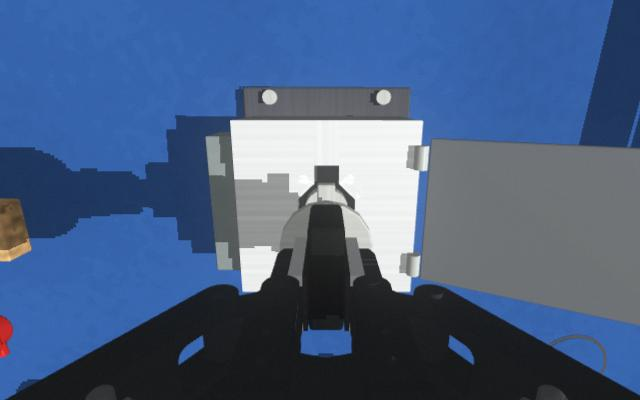

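In the tool's units: 0.036 m / 0.5 = 0.072, 0.033 m / 0.5 = 0.066.

Emit:
move_arm(motion=[[0,0,0,0,0.0014,0.02,0.005],[0,0,0,0,0.0014,0.04,0.005],[0,0,0,0,0.0014,0.052,0.005],[0,0,0,0,0.0014,0.06,0.005],[0,0,0,0,0.0014,0.066,0.005],[0,0,0,0,0.0014,0.072,0.005],[0,0,0,0,0.0014,0.072,0.005]])

```text
clock: 19.08
eef_pos: [542.1, 239.7, 48.9]
tcp_rot: [-3.141, -0.001, -3.101]
contact_force: [-3.8, -1.9, 5.6]
opening: 0.155
grasp_force: 45.3
```

In the tool's units: 0.0105 m / 0.5 = 0.021, 0.0085 m / 0.5 = 0.017.

Emit:
move_arm(motion=[[0,0,0,0,0,0.006,0.005],[0,0,0,0,0,0.012,0.005],[0,0,0,0,0,0.017,0.005],[0,0,0,0,0,0.021,0.005],[0,0,0,0,0,0.021,0.005]])

```text
clock: 19.7
eef_pos: [542.3, 239.8, 39.5]
tcp_rot: [-3.141, -0.0, -3.101]
contact_force: [-6.4, -4.0, 15.3]
opening: 0.158
grasp_force: 46.5
```

In the tool's units: -0.0015 m / 0.5 = -0.003, -0.0014 m / 0.5 = -0.0028, 1.44 rad / 2 = 0.72.

Emit:
move_arm(motion=[[0,0,0.09,0.0006,-0.0008,0.0006,0.005],[0,0,0.18,0.0008,-0.0012,0.0006,0.005],[0,0,0.27,0.001,-0.0016,0.0006,0.005],[0,0,0.36,0.0012,-0.002,0.0006,0.005],[0,0,0.45,0.0016,-0.0024,0.0006,0.005],[0,0,0.54,0.002,-0.0026,0.0006,0.005],[0,0,0.63,0.0022,-0.0028,0.0006,0.005],[0,0,0.72,0.0026,-0.003,0.0006,0.005]])

```text
clock: 20.7
eef_pos: [543.5, 239.3, 39.6]
tcp_rot: [3.137, -0.001, 1.736]
contact_force: [-0.1, -0.6, 9.4]
opening: 0.153
grasp_force: 45.8
```

```bash
python3 -c "
import rig;s=rig.sensors.sense();print({k:s[k].round(2) for k in ('eef_pos','tcp_rot','contact_force','wrist_torque')},s['opening'],s['grasp_force'])"
```

```text
{'eef_pos': array([543.47, 239.26,  39.63]), 'tcp_rot': array([ 3.14, -0.  ,  1.74]), 'contact_force': array([-0.06, -0.6 ,  9.43]), 'wrist_torque': array([-0.22,  0.02,  0.04])} 0.15308761273525712 45.780256390571594
```

In the tool's units: 0.0015 m / 0.5 = 0.003, 0.001 m / 0.5 = 0.002, 0.18 rad / 2 = 0.09.

Emit:
move_arm(motion=[[0,0,0.035,0,0,0.001,0.005],[0,0,0.06,0,0,0.002,0.005],[0,0,0.08,0,0,0.003,0.005],[0,0,0.09,0,0,0.003,0.005],[0,0,0.09,0,0,0.003,0.005]])

```text
clock: 21.32
eef_pos: [541.8, 239.5, 39.5]
tcp_rot: [3.14, -0.001, 1.563]
contact_force: [-10.7, -0.2, 30.4]
opening: 0.157
grasp_force: 49.2
```

```bash
python3 -c "
import rig;s=rig.sensors.sense();print({k:s[k].round(2) for k in ('eef_pos','tcp_rot','contact_force','wrist_torque')},s['opening'],s['grasp_force'])"; python3 c.py; cp pics/w5.png pics/w6.png
```

```text
{'eef_pos': array([541.85, 239.52,  39.47]), 'tcp_rot': array([ 3.14, -0.  ,  1.56]), 'contact_force': array([-10.69,  -0.15,  30.36]), 'wrist_torque': array([-0.07,  1.99,  0.66])} 0.15695295864451617 49.2483115196228
[541.8 239.5  39.5] [ 3.140e+00 -1.000e-03  1.563e+00] [-10.7  -0.2  30.4]
wrist flange 10214 (array([541.8, 248.7]), array([79.8, 61.7]), 0.1) [541.9, 239.5] [60.3 61.5 67.9]
wrist spigot/lugs 215 (array([540.1, 237.8]), array([60.1, 13.8]), 2.2) [540.2, 238.0] [47.7 55.5 58.7]
side flange 482 (array([541. , 246.9]), array([79. , 65.2]), 6.7) [541.8, 239.6] [60.2 62.8 69.8]
side spigot/lugs 27 (array([537.3, 246.7]), array([62.9, 51.4]), 19.8) [539.3, 239.5] [42.  55.6 58.8]
scene flange 261 (array([544.9, 234.8]), array([78.4, 68.6]), 28.6) [541.9, 239.5] [60.1 62.8 69.9]
scene spigot/lugs 29 (array([542.7, 233.4]), array([76.9, 65.3]), 21.8) [541.0, 239.6] [46.  58.  58.7]
```

View pics/w6.png

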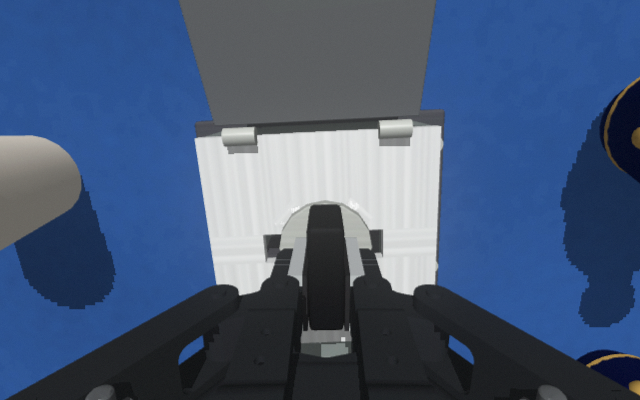

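In the tool's units: -0.0008 m / 0.5 = -0.0016.

Emit:
move_arm(motion=[[0,0,0,0,-0.0016,0,0.005],[0,0,0,0,-0.0016,0,0.005],[0,0,0,0,-0.0016,0,0.005],[0,0,0,0,-0.0016,0,0.005]])

```text
clock: 21.98
eef_pos: [541.7, 239.6, 39.5]
tcp_rot: [3.139, -0.002, 1.563]
contact_force: [-8.5, -0.3, 27.9]
opening: 0.156
grasp_force: 48.6
```

```bash
python3 - <<'E'
from h import *
import rig
s=rig.sensors.sense();print({k:s[k].round(2) for k in ('eef_pos','tcp_rot','contact_force','wrist_torque')},s['grasp_force'])
p0=load("side")[0]; p,d,K,T=shot("side"); W=cloud(p,d,K,T); hsv=cv2.cvtColor(p,cv2.COLOR_RGB2HSV)
m=(d>0)&(hsv[...,1]>90)&(hsv[...,0]<25)&(abs(W[...,0]-467)<20)&(abs(W[...,1]+190)<90)&(W[...,2]<40)&(W[...,2]>4); print("handle",rect(W[m]),np.percentile(W[m][:,2],[10,50,90]))
df=(np.abs(p.astype(int)-p0).max(2)>60).astype(np.uint8); _,l,st,c=cv2.connectedComponentsWithStats(df)
print([(c[i].round().astype(int).tolist(),int(st[i,4])) for i in range(1,len(st)) if st[i,4]>25])
m=(d>0)&(W[...,2]>75)&(abs(W[...,0]-535)<50)&(W[...,1]>310)&(W[...,1]<450);P=W[m];print("cover",np.pi-np.arctan(np.polyfit(P[:,1],P[:,2],1)[0]))
E
```

```text
{'eef_pos': array([541.71, 239.55,  39.45]), 'tcp_rot': array([ 3.14, -0.  ,  1.56]), 'contact_force': array([-8.46, -0.29, 27.9 ]), 'wrist_torque': array([-0.14,  1.62,  0.6 ])} 48.61748993396759
handle (array([ 466.5, -164.9]), array([57.9, 13.1]), 89.1) [12.91727669 16.25132242 18.92723296]
[([388, 115], 17608), ([571, 117], 20752), ([516, 44], 52), ([530, 49], 106), ([391, 52], 38), ([509, 65], 251), ([576, 63], 26), ([378, 69], 153), ([612, 86], 291), ([389, 86], 321), ([363, 91], 28), ([367, 102], 41), ([639, 190], 59), ([627, 239], 1268), ([320, 213], 86), ([584, 246], 1011), ([313, 264], 1590), ([312, 298], 678)]
cover 4.001349429088268
```

```bash
python3 - <<'E'
from h import *
def cork(p,d,K,T):
    W=cloud(p,d,K,T); hsv=cv2.cvtColor(p,cv2.COLOR_RGB2HSV); b=np.zeros((400,640),bool); b[200:235,300:340]=1
    m=b&(d>0)&(hsv[...,1]>60)&(hsv[...,0]<30)&(W[...,2]>14)&(W[...,2]<30); return m.sum(),rect(W[m])
print("before",cork(*load("side")),"w/cover open",cork(*load("side2"))); a=shot("side"); print("now",cork(*a))
p,d,K,T=a; W=cloud(*a)
print("z at cork patch",W[205:222:4,310:331:5,2].round(0).tolist(), p[213,320],load("side")[0][213,320])
for nm,A in (("open2",load("side2")),("now",a)):
    W=cloud(*A); b=np.zeros((400,640),bool); b[315:360,290:330]=1
    q=W[b&(A[1]>0)&(W[...,2]>64)&(W[...,2]<125)]; f=np.polyfit(q[:,1],q[:,2],1); print(nm,len(q),np.pi-np.arctan(f[0]))
p,d,K,T=shot("wrist"); W=cloud(p,d,K,T); q=W[5:110:5,250:380:5].reshape(-1,3); q=q[(q[:,2]>62)&(q[:,2]<130)]; print(len(q),np.pi-np.arctan(np.polyfit(q[:,1],q[:,2],1)[0]))
E
```

```text
before (np.int64(204), (array([582. , -22.4]), array([44.6, 42. ]), 3.0)) w/cover open (np.int64(202), (array([582.1, -22.5]), array([44.4, 43.8]), 4.2))
now (np.int64(0), (array([0., 0.]), array([0., 0.]), 0.0))
z at cork patch [[415.0, 413.0, 411.0, 409.0, 406.0], [406.0, 403.0, 403.0, 400.0, 399.0], [395.0, 393.0, 390.0, 388.0, 382.0], [386.0, 380.0, 379.0, 338.0, 318.0], [345.0, 342.0, 338.0, 329.0, 310.0]] [76 79 86] [187 150 105]
open2 1341 2.702993384428166
now 1344 2.701986206450212
544 2.699410718526445
```

```bash
python3 -c "
from rig import order; print(order.sign_off())"
```

```text
the job is handed in; nothing more can be done
None
```

The job is handed in, with no result reported back: the cover was levered open with the blade to its stop (2.70 rad), the spatula was laid back at its original spot, and the lugged chuck was turned clockwise to its stop and is held pressed down at about 28 N. I viewed 11 pictures, one over the limit of 10.

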